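# Shift the herb mill into third through its H-shaped gate

## Robot

A 6-joint arm with a two-finger parallel gripper is mounted at the origin on a cart in front of the work surface, level with it; the furniture and walls round the work are solid. World frame = base frame: x ahead of the robot, y to its left, z up, the work surface at z = 0. Lengths are in m, angles in rad, forces in N, time in s.
With the tool pointing down it reaches from about 0.35 to 0.975 m from the base axis. Payload 4.9 kg.
Tool frame: the origin (TCP) lies at the very end of the fingers, on their centre line; the grasp point (between the pads) lies 19 mm behind it; z points along the fingers, y is the line along which they close (so a half turn about z gives the same grasp; the last joint's range is limited). The gripper opens to 85 mm and grips with 20 to 120 N. Pads are 22 mm wide; open, the fingers measure 114 mm over their backs; the gripper's body (76 mm by 85 mm) begins 54 mm behind the grasp point. The pads swing forward as they close: fully open they stand 13 mm farther back than shut.
Start: joints at [1.075, 0.053, 1.613, -0, 1.476, -0.119], TCP at [0.23, 0.581, 0.231] pointing down, gripper open.
Joint ranges: [-3.01, 3.01], [-1.01, 2.22], [0.06, 2.58], [-1.02, 4.17], [0.09, 2.62], [-3.14, 3.14]. Speed limits (rad/s): [2.57, 2.57, 3.14, 3.14, 3.14, 3.14].

## Interface

Orientations are given as a rotation vector (axis times angle).
In Python, from station import ctrl, imaging gives the robot as it stands.
- The arm moves only by the tool play_rows, never from a script. Its argument "series" is a list of rows, each a list of 3 entries, a list of its own where there are three numbers: the opening, from 0 (shut) to 1 (fully open), then the shift along the tool's x, y, z each as a share of 0.05 m, from -1 to 1, then the turn, a rotation vector about the tool's x, y, z each as a share of 8 degrees, from -1 to 1. In form: [[grip, [dx, dy, dz], [ax, ay, az]], ...]. A call has 1 to 8 rows; each row shifts and turns the commanded pose from where the row before left it, along the tool's axes as they then stand; what a row does not reach is not made up. A row lasts 1/8 s, in which the tool goes at most 62.5 mm and 10.7 degrees, less where a joint would pass 70% of its speed; a pose out of reach is approached as far as the arm can. A call with a number of a shift or a turn outside -1 to 1 is refused whole. A call with a gripper value outside its range is refused whole. The fingers move at their own pace and stop on an object; "force" is the grip in N (left out, the last holds). Time passes only in rows, so rows that do not move let the fingers close. It gives the time, the measured TCP pose, the force, the opening and the grip force at its end, in the units of the state.
- ctrl.get_obs(): the state, without advancing time (a new reading comes with each control period).
- imaging.get_image(name): name is "side" or "top"; returns a dict with "color" (400x640x3 uint8, blue, green, red), "fx", "fy", "cx", "cy" (pixels), "extrinsics" (4x4, takes a point from world to camera coordinates). Camera axes: x right, y down, z forward; pixel columns grow to the right and rows downward; lengths in m; the calibration is good to about 2 mm. A picture is of the moment at which its call begins. There is no depth.
- ctrl.finish_job(): hands the job in; it is judged then, once.
The state is a dict: "t": time; "q": joint angles; "dq": joint speeds; "effort": joint torques, N m; "tool_pos": TCP position; "tool_rot": TCP orientation; "contact_force": force on the tool from outside, world axes, zero at the start; "wrist_torque": the same for the moment, N m; "opening": finger opening in m; "grip_force": force on a finger pad.
Only numpy, scipy, OpenCV 4.12 (cv2) and the standard library are available. Lean on these libraries where they do the work, as an engineer would, in place of code of your own. Each camera call takes 0.05 s, during which the arm holds its last target. There are 200 camera calls.

## Task

The gearstick of the bench herb mill stands in the near-left slot of its H-shaped gate; shift the mill into third: with closed fingers push the ball knob forward to the crossing channel, across to the right, and then forward until the stick is fully home in the far-right slot. Only push the knob from outside with the fingers, never grip it or put it between them, do not force the stick against the gate, and leave the things standing round the mill where they are. Leave the stick there and take the hand away.

Things in the scene. Friction and masses are not known exactly. Their poses are not given: they have to be found in the camera images.
- mill: White bench herb mill, fixed; casing 340 x 150 x 88 mm, x -75 to +265, y -75 to +75 mm from the origin, which lies on the table below the gate's centre. Own x points forward (away from the operator), y left, z up; yaw within 0.35 rad of the robot's frame. Lidded steel grinding drum on its rear: centre x = 185 mm, radius 65, top 149 mm. Steel gate plate on its front part.
- gate (a point): Centre of the H gate, at the plate's top, 88 mm above the mill's origin (plate 9 mm thick). Axes as the mill's. Two lanes along x, centred at y = +18 (left) and -18 mm (right), 18 mm wide, x -30.5 to +30.5 mm; crossing channel along y at x = 0, 18 mm wide. Slots: first far left, second near left, third far right, fourth near right. Tongues between the lanes have half-round ends.
- knob (a point): Centre of the black 36 mm ball knob on the gearstick (9 mm steel rod). Pivot 10.5 mm above the mill's origin, knob 155 mm from it. In the mill's frame knob x = 155 sin(fore) cos(across), y = -155 sin(across), mm; z 165 upright, about 150 in a slot. Crossing channel: x = 0, +-8. Right lane: y -27 to -45, middle -37. Home in third: x about +50. 50 mm bare rod below the knob. z axis along the stick.
- shift_fore (a joint): Fore-and-aft tilt of the stick, rad: 0 upright (crossing channel), positive forward, about +0.33 home in a far slot, -0.33 home in a near slot. Starts between -0.30 and -0.20, in the near-left slot. Moves with 1 to 2 N at the knob and stays where it is left; no spring.
- shift_across (a joint): Sideways tilt of the stick, rad: 0 upright, positive to the right (mill's -y), about +0.24 in the middle of the right lane, -0.24 in the left lane, stopped by the gate at about 0.29 either way. Moves with 1 to 2 N at the knob and stays where it is left; no spring.
- jar: Loose tall glass jar with a red lid, 80 mm diameter, 141 mm high, left of the mill beyond the gate; origin at the centre of its underside. Leave it alone.
- weight: Loose brass balance weight, 34 mm diameter, 44 mm high, left of the gate; origin at the centre of its underside. Leave it alone.
- mortar: Loose brass mortar, 93 mm diameter, 84 mm high, right of the mill beyond the gate; origin at the centre of its underside. Leave it alone.
- packet: Loose paper packet tied with twine, 82 x 107 x 46 mm, right of the gate; origin at the centre of its underside. Leave it alone.

How it is judged:
On the way, in this order (a step that is already met when the one before it is completed fails the run):
1. the stick is out of the near-left slot, in the crossing channel (value of joint shift_fore between -0.1 and 0.1 rad), for 0.05 s.
2. the stick has crossed to the right-hand half of the crossing channel (value of joint shift_across above 0.1 rad and value of joint shift_fore between -0.22 and 0.22 rad), for 0.05 s.
At the end, for the whole second after the job is handed in: The gearstick rests in the far-right slot, tilted forward more than 0.27 rad (home is about 0.33) and right more than 0.14 rad, and the jar, weight, mortar and packet are within 15 mm of where they stood (value of joint shift_fore above 0.27 rad and value of joint shift_across above 0.14 rad and velocity of joint shift_fore between -0.05 and 0.05 rad/s and velocity of joint shift_across between -0.05 and 0.05 rad/s and distance of each of jar, weight, mortar, packet from where it was at the start of the episode below 0.015 m); the robot touches nothing.
It fails at once if the knob or the stick is taken between the fingers (x of the grasp point in the frame of knob between -0.015 and 0.015 m and y of the grasp point in the frame of knob between -0.015 and 0.015 m and z of the grasp point in the frame of knob below 0.022 m).
It fails at once if the stick or the mill is forced (more than 45 N from the robot) (contact force between any of the arm, the fingers and mill above 45 N).
It fails at once if a bystander is moved more than 15 mm or lifted (distance of any of jar, weight, mortar, packet from where it was at the start of the episode above 0.015 m).
It also fails if it takes over 45 s, if anything falls off the work surface, if the arm or the gripper's body presses on something with over 40 N, if the wrist force passes 120 N, or if a joint passes its speed limit or range.

## Working session

There is one attempt and no reset: what is moved stays moved. The work goes in short steps, Python scripts to look and compute and a tool call to move; the robot and the scene stay as the last step left them, time stands still between calls to the robot, and variables do not carry over. Pictures are saved under pics/ and viewed, at most 10 in all, crops included, and the job is handed in when it is done.

Besides the shell and the picture viewer there is one more tool, called after "Emit:" as a command line: name --argument value ..., lists and objects as JSON in quotes. play_rows: Moves the arm, as the interface text tells. Shift numbers are shares of 0.05 m and turn numbers shares of 8 degrees, none past 1 either way. Its arguments: {"type":"object","properties":{"series":{"type":"array"},"force":{"type":"number"}},"required":["series"]}

```bash
mkdir -p pics
cat > h.py <<'E'
import numpy as np, cv2
from station import ctrl, imaging
from scipy.spatial.transform import Rotation as R
def cam(n):
    d=imaging.get_image(n); return d
def ray(d,u,v):
    E=np.array(d["extrinsics"]);r=E[:3,:3].T@np.array([(u-d["cx"])/d["fx"],(v-d["cy"])/d["fy"],1])
    return -E[:3,:3].T@E[:3,3], r/np.linalg.norm(r)
def onplane(d,u,v,z):
    o,r=ray(d,u,v); return o+r*(z-o[2])/r[2]
def cross(d1,p1,d2,p2):
    o1,r1=ray(d1,*p1);o2,r2=ray(d2,*p2)
    s=np.linalg.lstsq(np.c_[r1,-r2],o2-o1,rcond=None)[0]
    a=o1+r1*s[0];b=o2+r2*s[1]; return (a+b)/2,np.linalg.norm(a-b)
def proj(d,p):
    E=np.array(d["extrinsics"]);c=E[:3,:3]@p+E[:3,3]; return np.array([d["fx"]*c[0]/c[2]+d["cx"],d["fy"]*c[1]/c[2]+d["cy"]])
E
python3 - <<'E'
from h import *
np.set_printoptions(precision=4,suppress=True)
for n in("top","side"):
    d=cam(n); cv2.imwrite(f"pics/{n}0.png",d["color"]); print(n,d["fx"],ray(d,d["cx"],d["cy"]))
o=ctrl.get_obs(); print(o["t"],o["tool_pos"],o["tool_rot"],o["opening"],R.from_rotvec(o["tool_rot"]).as_matrix())
E
```

```text
top 426.5667783211487 (array([0.4163, 0.0323, 1.0853]), array([ 0.1764,  0.0079, -0.9843]))
side 360.87601932684134 (array([ 0.3676, -0.6773,  0.5239]), array([ 0.2598,  0.8356, -0.484 ]))
0.1 [0.2297 0.5806 0.2302] [-0.5884 -3.0854  0.0028] 0.08532517667616138 [[-0.9298  0.368  -0.0009]
 [ 0.368   0.9298 -0.0016]
 [ 0.0002 -0.0019 -1.    ]]
```

View pics/top0.png

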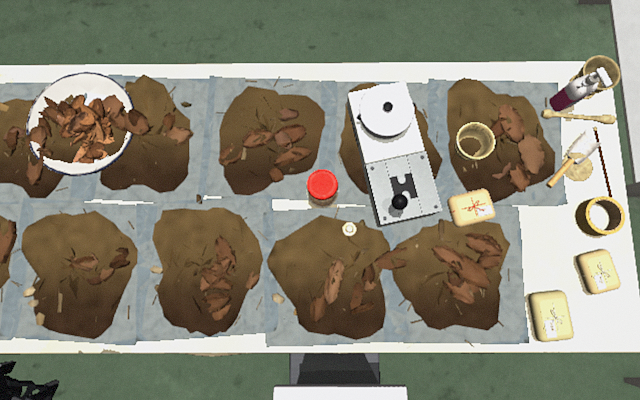

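View pics/side0.png

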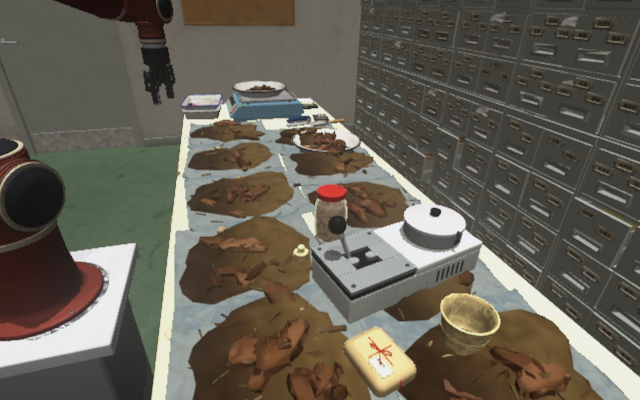

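The top view shows the mill with its gate at about (402,188), turned slightly to the left. The knob is at (399,202), the jar at (322,187), the weight at (349,229) and the packet at (472,207). In the side view the knob is at (337,225). I'll refine these from crops.

Run:
```python
from h import *
a=cv2.imread("pics/top0.png")[75:235,300:500];b=cv2.imread("pics/side0.png")[170:330,300:500]
cv2.imwrite("pics/crop0.png",cv2.resize(a,None,fx=3.75,fy=3.75,interpolation=cv2.INTER_CUBIC))
np.set_printoptions(precision=4,suppress=True)
t=cam("top");s=cam("side")
def blob(d,box):
    x0,y0,x1,y1=box;m=(d["color"][y0:y1,x0:x1].max(2)<45).astype(np.uint8)
    n,l,st,c=cv2.connectedComponentsWithStats(m)
    i=1+np.argmax(st[1:,4]); cn=cv2.findContours((l==i).astype(np.uint8),0,2)[0][0]
    (u,v),r=cv2.minEnclosingCircle(cn); print(st[i],(u+x0,v+y0),r,c[i]+[x0,y0]); return c[i]+[x0,y0]
p=blob(t,(380,185,420,220));q=blob(s,(322,208,352,242))
print("knob",cross(t,p,s,q))
for uv in [(379,226),(441,211),(348,92),(409,82)]: print(uv,onplane(t,*uv,.088))
for k,uv,z in [("jar",(322,185),.141),("weight",(349,228),.044),("packet",(472,207),.046)]: print(k,onplane(t,*uv,z))
```

```text
[ 12   9  15  16 171] (399.0, 201.5) 7.762187480926514 [398.9708 201.4444]
[  7   9  17  17 182] (337.0, 224.76922988891602) 8.470375061035156 [336.7198 226.022 ]
knob (array([ 0.5717, -0.1305,  0.1524]), np.float64(0.0026116165410387205))
(379, 226) [ 0.5256 -0.0934  0.088 ]
(441, 211) [ 0.5607 -0.2402  0.088 ]
(348, 92) [ 0.8597 -0.0249  0.088 ]
(409, 82) [ 0.8854 -0.1771  0.088 ]
jar [0.6131 0.0396 0.141 ]
weight [ 0.5256 -0.0255  0.044 ]
packet [ 0.5765 -0.3282  0.046 ]
```

View pics/crop0.png

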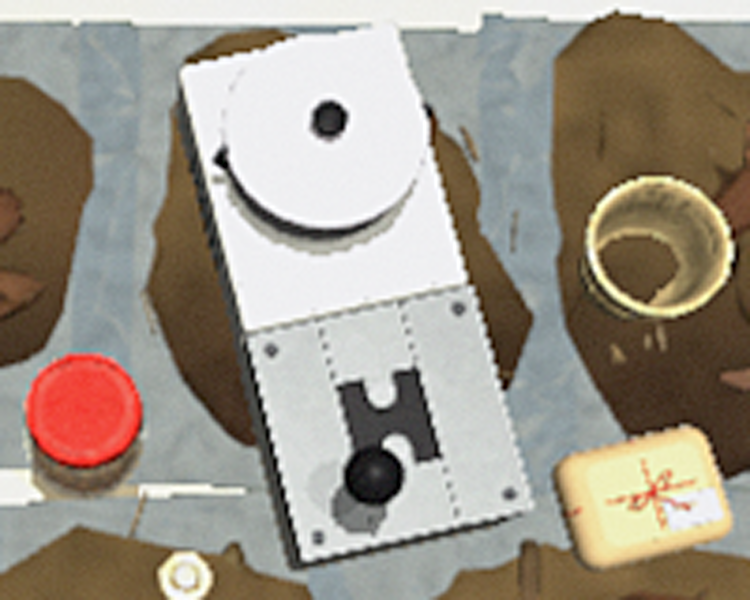

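The crop shows casing corners at about (303,567), (535,508), (180,70) and (398,25). The gate centre is at about (390,415) and the knob at (373,475), in the near-left slot. Next I'll work out the mill frame.

```bash
cat >> h.py <<'E'
np.set_printoptions(precision=4,suppress=True)
E
python3 - <<'E'
from h import *
t=cam("top")
C=np.array([(303,567),(535,508),(180,70),(398,25),(390,415)])/3.75+[300,75]-.0
W=np.array([onplane(t,*c,.088)[:2] for c in C]);print(W)
# rigid fit
M=np.array([(-.075,.075),(-.075,-.075),(.265,.075),(.265,-.075),(0,0)])
Mm=M.mean(0);Wm=W.mean(0);U,S,V=np.linalg.svd((M-Mm).T@(W-Wm));Rr=(U@V).T
o=Wm-Rr@Mm;yaw=np.arctan2(Rr[1,0],Rr[0,0]);print("yaw",yaw,"o",o);print(W-(M@Rr.T+o))
k=np.array([.5717,-.1305]);km=Rr.T@(k-o);print("knob in mill",km)
for n,p in dict(jar=(.6131,.0396),weight=(.5256,-.0255),packet=(.5765,-.3282)).items(): print(n,Rr.T@(np.array(p)-o))
np.savez("mill.npz",o=o,yaw=yaw)
E
```

```text
[[ 0.5251 -0.0976]
 [ 0.562  -0.2442]
 [ 0.8553 -0.0248]
 [ 0.8864 -0.17  ]
 [ 0.6219 -0.1553]]
yaw 0.22317847547781983 o [ 0.616  -0.1552]
[[-0.0012  0.001 ]
 [ 0.0025  0.0008]
 [-0.0025 -0.0014]
 [-0.0047 -0.0003]
 [ 0.0059 -0.0001]]
knob in mill [-0.0377  0.0339]
jar [0.0403 0.1906]
weight [-0.0595  0.1465]
packet [-0.0768 -0.1599]
```

Emit:
play_rows --series '[[0,[0,0,0],[0,0,-1]],[0,[0,0,0],[0,0,-1]],[0,[0,0,0],[0,0,-1]],[0,[0,0,0],[0,0,-1]],[0,[0,0,0],[0,0,-0.3]],[0,[0,0,0],[0,0,0]]]' --force 30

```text
t: 1.0
tool_pos: [0.2299, 0.581, 0.2311]
tool_rot: [0.35, -3.122, 0.0]
contact_force: [0.2, 0.1, 0.1]
opening: 0.0
grip_force: 0.0
```

```bash
cat >> h.py <<'E'
f=np.load("mill.npz");_o=f["o"];_y=float(f["yaw"]);RM=R.from_euler("z",_y).as_matrix()
def mill(p): return RM.T@(np.asarray(p)-[_o[0],_o[1],0])
def where(tgt=None):
    o=ctrl.get_obs();T=R.from_rotvec(o["tool_rot"]).as_matrix()
    print("t",o["t"],"mill tcp",mill(o["tool_pos"]),"F",RM.T@o["contact_force"],"open",o["opening"])
    print("tool x,y in mill",(RM.T@T)[:,0],(RM.T@T)[:,1],"q",o["q"])
    if tgt is not None: print("shift units",T.T@(RM@np.asarray(tgt)+[_o[0],_o[1],0]-o["tool_pos"])/.05, "turn units",(R.from_matrix(T).inv()*R.from_matrix(RM@np.diag([-1,1,-1.]))).as_rotvec(degrees=True)/8)
E
python3 -c "
from h import *
where([-.1,.034,.231])"
```

```text
t 1.0 mill tcp [-0.2136  0.8035  0.2311] F [0.2195 0.0662 0.1384] open 4.693223093744315e-05
tool x,y in mill [-1.      0.0001  0.0002] [ 0.0001  1.     -0.0002] q [ 1.075   0.0528  1.6131 -0.      1.476  -0.7189]
shift units [ -2.2731 -15.3889   0.0056] turn units [-0.0017 -0.0015 -0.001 ]
```

Emit:
play_rows --series '[[0,[-0.14,-0.96,0],[0,0,0]],[0,[-0.14,-0.96,0],[0,0,0]],[0,[-0.14,-0.96,0],[0,0,0]],[0,[-0.14,-0.96,0],[0,0,0]],[0,[-0.14,-0.96,0],[0,0,0]],[0,[-0.14,-0.96,0],[0,0,0]],[0,[-0.14,-0.96,0],[0,0,0]],[0,[-0.14,-0.96,0],[0,0,0]]]'

```text
t: 2.0
tool_pos: [0.37, 0.2177, 0.2315]
tool_rot: [-0.35, 3.121, 0.0]
contact_force: [0.8, -0.5, -0.4]
opening: -0.0003
grip_force: 0.0
```

Emit:
play_rows --series '[[0,[-0.14,-0.96,0],[0,0,0]],[0,[-0.14,-0.96,0],[0,0,0]],[0,[-0.14,-0.96,0],[0,0,0]],[0,[-0.14,-0.96,0],[0,0,0]],[0,[-0.14,-0.96,0],[0,0,0]],[0,[-0.14,-0.96,0],[0,0,0]],[0,[-0.14,-0.96,0],[0,0,0]],[0,[0,0,0],[0,0,0]]]'

```text
t: 3.0
tool_pos: [0.4924, -0.1001, 0.2312]
tool_rot: [0.343, -3.122, 0.0]
contact_force: [0.1, 0.6, 0.1]
opening: -0.0001
grip_force: 0.0
```

```bash
python3 -c "
from h import *
where([-.1,.034,.13])"
```

```text
t 3.0 mill tcp [-0.1083  0.0811  0.2312] F [0.1711 0.5254 0.0994] open -8.450259295393809e-05
tool x,y in mill [-1.      0.0044  0.0005] [ 0.0044  1.     -0.    ] q [-0.3485 -0.2463  1.8917 -0.0003  1.4967 -2.1381]
shift units [-0.1718 -0.942   2.0234] turn units [-0.     -0.0038 -0.0317]
```

Emit:
play_rows --series '[[0,[-0.17,-0.94,0],[0,0,0]],[0,[0,0,0.7],[0,0,0]],[0,[0,0,0.7],[0,0,0]],[0,[0,0,0.6],[0,0,0]],[0,[0,0,0],[0,0,0]],[0,[0,0,0],[0,0,0]]]'

```text
t: 3.75
tool_pos: [0.5114, -0.1413, 0.1328]
tool_rot: [-0.351, 3.12, -0.001]
contact_force: [0.0, -0.7, 0.8]
opening: 0.0002
grip_force: 0.0
```

```bash
cat >> h.py <<'E'
def knob(show=None):
    t=cam("top");s=cam("side")
    if show:
        a=t["color"][125:245,330:480];b=s["color"][150:270,265:415]
        cv2.imwrite(show,np.hstack([cv2.resize(i,(400,320),interpolation=cv2.INTER_CUBIC) for i in(a,b)]))
E
python3 -c "
from h import *
where([-.04,.034,.13]);knob('pics/c1.png')"
```

```text
t 3.75 mill tcp [-0.0989  0.0367  0.1328] F [-0.127  -0.7193  0.7889] open 0.00015166606599303169
tool x,y in mill [-1.     -0.0009 -0.0016] [-0.0009  1.     -0.001 ] q [-0.41   -0.0928  1.9254  0.0001  1.3071 -2.2049]
shift units [-1.1788 -0.0552  0.0572] turn units [-0.0072  0.0112  0.0062]
```

View pics/c1.png

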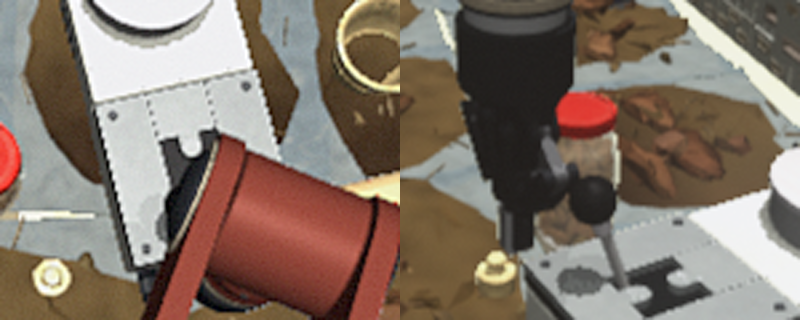

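The side half shows the shut fingers standing behind the knob (595,200), clear of it, and the stick is still in the near-left slot. I'll push forward now.

Emit:
play_rows --series '[[0,[-0.4,0,0],[0,0,0]],[0,[-0.2,0,0],[0,0,0]],[0,[-0.16,0,0],[0,0,0]],[0,[-0.16,0,0],[0,0,0]],[0,[-0.16,0,0],[0,0,0]],[0,[-0.12,0,0],[0,0,0]],[0,[0,0,0],[0,0,0]]]'

```text
t: 4.72
tool_pos: [0.5696, -0.1281, 0.1312]
tool_rot: [-0.351, 3.122, 0.0]
contact_force: [-0.2, 0.3, 0.7]
opening: 0.0001
grip_force: 0.0
```

```bash
cat >> h.py <<'E'
def stick(name=None,thr=45):
    """knob centre in the mill frame: side-view blob ray onto the sphere of 155 mm round the pivot"""
    s=cam("side");g=s["color"]
    if name: cv2.imwrite(name,cv2.resize(g[150:270,265:415],(600,480),interpolation=cv2.INTER_CUBIC))
    blur=cv2.GaussianBlur(cv2.cvtColor(g,cv2.COLOR_BGR2GRAY),(3,3),0)
    sub=cv2.resize(blur[180:270,290:420],None,fx=4,fy=4,interpolation=cv2.INTER_CUBIC)
    c=cv2.HoughCircles(sub,cv2.HOUGH_GRADIENT,1,20,param1=120,param2=12,minRadius=27,maxRadius=40)
    for u,v,r in (c[0][:4] if c is not None else []):
        p=((u+.5)/4-.5+290,(v+.5)/4-.5+180);o,d=ray(s,*p);o=mill(o)-[0,0,.0105];d=RM.T@d
        b=o@d;D=b*b-o@o+.155**2
        if D<0: continue
        k=o+d*(-b-np.sqrt(D))
        print("circle",np.round(p,1),r/4,"knob",k+[0,0,.0105],"across",np.arcsin(-k[1]/.155),"fore",np.arctan2(k[0],k[2]))
E
python3 -c "
from h import *
where([-.03,.034,.13]);stick('pics/c2.png')"
```

```text
t 4.725 mill tcp [-0.0393  0.0367  0.1312] F [-0.0825  0.3749  0.6522] open 9.73248113377368e-05
tool x,y in mill [-1.     -0.0007 -0.0002] [-0.0007  1.      0.0001] q [-0.3489  0.0378  1.8004  0.0002  1.3034 -2.1436]
shift units [-0.186  -0.0538  0.0232] turn units [0.0011 0.0012 0.0048]
circle [300.5 246.2] 9.575 knob [-0.1025  0.0629  0.1083] across -0.4178047893699576 fore -0.8084917767678691
circle [370.  248.2] 8.65 knob [-0.0262 -0.0549  0.1531] across 0.36202576263218567 fore -0.18163506482751932
```

View pics/c2.png

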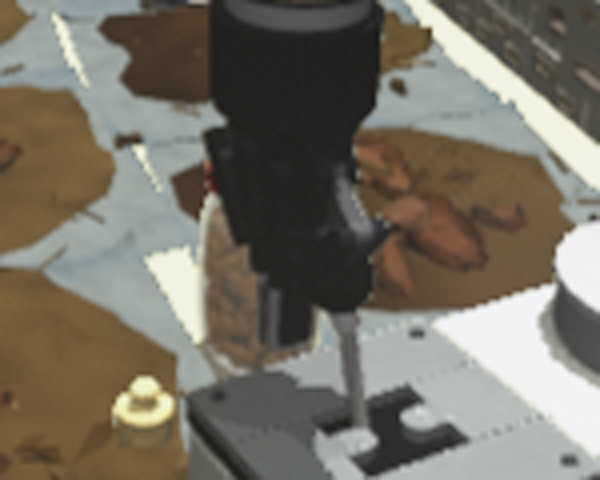

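The knob is at crop (342,278) and the rod is nearly at the crossing. The circle finder fails against the dark gripper, so I'll use the pixel directly.

```bash
cat >> h.py <<'E'
def kn(u,v):
    s=cam("side");o,d=ray(s,265+u/4,150+v/4);o=mill(o)-[0,0,.0105];d=RM.T@d
    b=o@d;D=max(b*b-o@o+.155**2,0);k=o+d*(-b-np.sqrt(D))
    print("D",b*b-o@o+.155**2,"knob",k+[0,0,.0105],"across",np.arcsin(-k[1]/.155),"fore",np.arctan2(k[0],k[2]))
def side(p): return (proj(cam("side"),RM@np.asarray(p)+[_o[0],_o[1],0])-[265,150])*4
E
python3 -c "
from h import *
kn(342,278);kn(342,282);kn(346,278)
for x in(-.02,-.012,-.005,0):print(x,side([x,.037,.0105+np.sqrt(.155**2-.037**2-x*x)]),side([x/2,.0185,.088]))"
```

```text
D 0.0042780300219709515 knob [-0.0121  0.0283  0.1624] across -0.18365608618799592 fore -0.07965931781079735
D 0.00485828566856587 knob [-0.0145  0.0247  0.1628] across -0.16010730382651964 fore -0.0952085315938099
D 0.004342815641342795 knob [-0.0108  0.0269  0.1628] across -0.1746939161191623 fore -0.07057285158691631
-0.02 [318.0659 278.4685] [347.9119 413.0251]
-0.012 [332.0453 272.9132] [354.5579 410.7405]
-0.005 [344.1342 268.7129] [360.3467 408.7505]
0 [352.6838 266.0845] [364.4666 407.3342]
```

Emit:
play_rows --series '[[0,[-0.1,0,0],[0,0,0]],[0,[-0.1,0,0],[0,0,0]],[0,[0,0,0],[0,0,0]],[0,[0,0,0],[0,0,0]]]'

```text
t: 5.82
tool_pos: [0.5791, -0.126, 0.1312]
tool_rot: [-0.351, 3.122, 0.0]
contact_force: [0.0, -0.6, -0.7]
opening: -0.0002
grip_force: 0.0
```

```bash
python3 -c "
from h import *
where([-.03,.034,.13])"
```

```text
t 5.825 mill tcp [-0.0296  0.0367  0.1312] F [-0.1254 -0.6131 -0.7363] open -0.000197360421797004
tool x,y in mill [-1.     -0.0005 -0.0001] [-0.0005  1.      0.0001] q [-0.3398  0.0582  1.7792  0.0001  1.3043 -2.1344]
shift units [ 0.0089 -0.0537  0.0242] turn units [0.0008 0.0004 0.0039]
```

Emit:
play_rows --series '[[0,[0.8,0,0],[0,0,0]],[0,[0,0.6,0],[0,0,0]],[0,[0,0.6,0],[0,0,0]],[0,[-0.7,0,0],[0,0,0]],[0,[-0.68,0,0],[0,0,0]],[0,[0,0,0],[0,0,0]],[0,[0,0,0],[0,0,0]]]'

```text
t: 6.7
tool_pos: [0.5933, -0.0612, 0.1309]
tool_rot: [0.35, -3.121, -0.0]
contact_force: [0.9, 0.3, -0.5]
opening: 0.0001
grip_force: 0.0
```

```bash
python3 -c "
from h import *
where([0,.07,.13]);stick('pics/c3.png')"
```

```text
t 6.7 mill tcp [-0.0013  0.0967  0.1309] F [ 0.948   0.1301 -0.5424] open 0.0001266998821792491
tool x,y in mill [-1.     -0.0005  0.0011] [-0.0005  1.      0.0003] q [-0.2274  0.068   1.7693 -0.0002  1.3053 -2.0218]
shift units [-0.0263 -0.5348  0.0182] turn units [ 0.0023 -0.0077  0.0033]
circle [367. 256.] 9.025 knob [-0.0383 -0.0636  0.1465] across 0.42312224816847976 fore -0.2743212775812285
circle [370.  249.8] 7.25 knob [-0.0277 -0.0572  0.1519] across 0.37778889142588 fore -0.1937226386097572
```

View pics/c3.png

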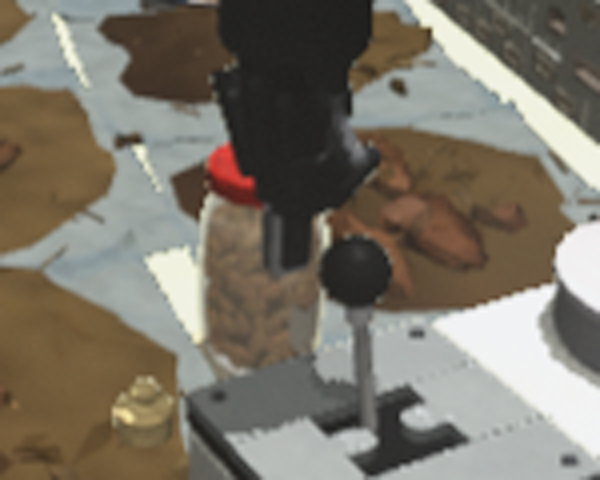

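The knob is free at crop (356,270), which puts it at about x=0, y=+0.035 in the mill frame. That is the crossing channel, with the fingers to its left. Next I push right.

Emit:
play_rows --series '[[0,[-0.02,-0.45,0],[0,0,0]],[0,[0,-0.2,0],[0,0,0]],[0,[0,-0.2,0],[0,0,0]],[0,[0,-0.2,0],[0,0,0]],[0,[0,-0.2,0],[0,0,0]],[0,[0,-0.2,0],[0,0,0]],[0,[0,0,0],[0,0,0]]]'

```text
t: 7.62
tool_pos: [0.6138, -0.135, 0.1364]
tool_rot: [-0.346, 3.115, -0.008]
contact_force: [0.4, -2.3, 12.1]
opening: -0.0001
grip_force: 4.7
```

```bash
python3 -c "
from h import *
where([0,-.003,.13]);kn(356,270)"
```

```text
t 7.625 mill tcp [0.0023 0.0202 0.1364] F [-0.1445 -2.2883 12.1005] open -7.488275824143472e-05
tool x,y in mill [-1.      0.0016 -0.0071] [ 0.0016  1.     -0.006 ] q [-0.3343  0.1291  1.6941 -0.0014  1.3092 -2.1263]
shift units [ 0.0466 -0.4629  0.1296] turn units [-0.043   0.0506 -0.0116]
D 0.0032807053380394073 knob [-0.0018  0.0315  0.1622] across -0.20481809876791032 fore -0.01218677402155318
```

There is 12 N of upward force on the tool. I think the knuckle above the fingers is riding on the knob, so I'll look before going on.

```bash
python3 -c "
from h import *
stick('pics/c4.png')"
```

```text
circle [369. 228.] 9.3 knob [-0.0008 -0.0156  0.1647] across 0.10085234002658612 fore -0.0050047380902230034
circle [300.5 248.2] 7.7 knob [-0.1057  0.0564  0.1088] across -0.37250084699353314 fore -0.8215886491111704
circle [355.8 241.2] 8.275 knob [-0.0397 -0.0305  0.1572] across 0.19776346035711953 fore -0.26442645786376284
```

View pics/c4.png

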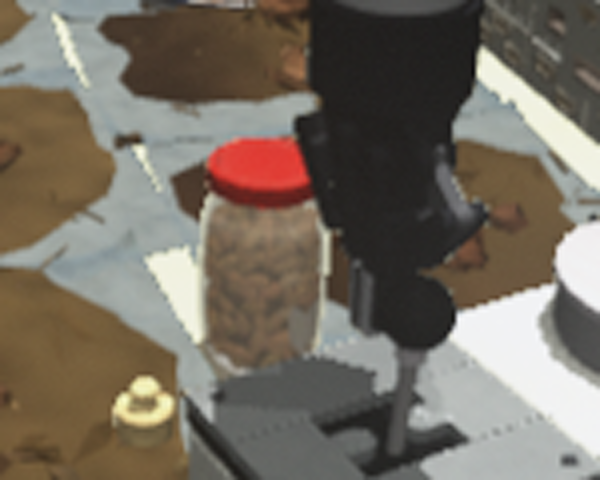

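The knob is at (416,312), about y=-0.016, and it is wedged under the wide knuckle at its upper left. I'll back off, raise 22 mm so only the fingertips reach the knob, and push again.

Emit:
play_rows --series '[[0,[0,0.3,0],[0,0,0]],[0,[0,0,-0.45],[0,0,0]],[0,[0,0,0],[0,0,0]],[0,[0,0,0],[0,0,0]]]'

```text
t: 8.22
tool_pos: [0.6072, -0.1177, 0.1531]
tool_rot: [0.349, -3.121, -0.0]
contact_force: [-0.3, 0.5, -1.0]
opening: 0.0004
grip_force: 0.0
```

```bash
python3 -c "
from h import *
where([0,-.003,.153])"
```

```text
t 8.225 mill tcp [-0.0003  0.0386  0.1531] F [-0.144  0.536 -0.996] open 0.0004214024528592957
tool x,y in mill [-1.      0.0005  0.0007] [0.0005 1.     0.0002] q [-0.3116  0.0969  1.6997 -0.0001  1.3457 -2.105 ]
shift units [-0.0057 -0.8311  0.0018] turn units [ 0.0016 -0.0047 -0.0039]
```

Emit:
play_rows --series '[[0,[0,-0.3,0],[0,0,0]],[0,[0,-0.15,0],[0,0,0]],[0,[0,-0.15,0],[0,0,0]]]'

```text
t: 8.6
tool_pos: [0.6141, -0.147, 0.153]
tool_rot: [0.35, -3.121, -0.001]
contact_force: [-1.0, 0.7, -0.0]
opening: -0.0001
grip_force: 0.3
```

Emit:
play_rows --series '[[0,[0,-0.1,0],[0,0,0]],[0,[0,-0.1,0],[0,0,0]],[0,[0,0,0],[0,0,0]]]'

```text
t: 8.98
tool_pos: [0.6167, -0.1564, 0.154]
tool_rot: [-0.35, 3.122, -0.001]
contact_force: [-0.5, 0.1, -0.1]
opening: 0.0
grip_force: 0.0
```

```bash
python3 -c "
from h import *
where([0,-.003,.153]);stick('pics/c5.png')"
```

```text
t 8.975 mill tcp [ 0.0004 -0.0013  0.154 ] F [-0.5009  0.2256 -0.0851] open 1.755793746024911e-05
tool x,y in mill [-1.     -0.0001 -0.0003] [-0.0001  1.     -0.0004] q [-0.3652  0.1356  1.6561 -0.0002  1.3494 -2.1592]
shift units [ 0.0087 -0.0341  0.0195] turn units [-0.0029  0.0023  0.001 ]
circle [375.5 234.2] 9.575 knob [ 0.0003 -0.0343  0.1617] across 0.22290467162512417 fore 0.00213409899767272
circle [300.5 248.2] 7.7 knob [-0.1057  0.0564  0.1088] across -0.37250084699353314 fore -0.8215886491111704
```

View pics/c5.png

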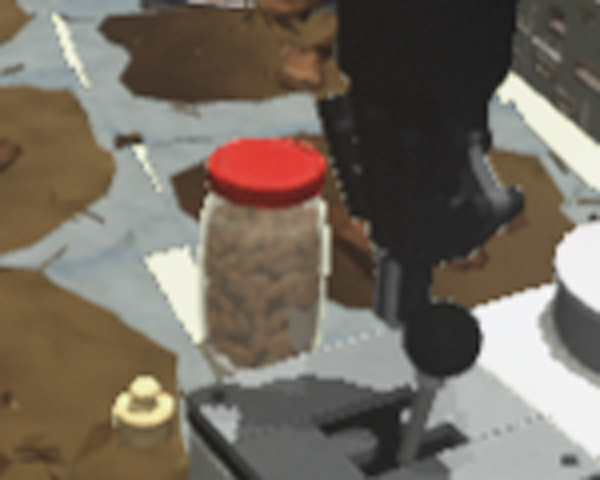

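The knob is at (442,338) in the crop, y=-0.034 and fore≈0, so it is in line with the right lane. I'll nudge it a touch further, then go round behind it.

Emit:
play_rows --series '[[0,[0,-0.05,0],[0,0,0]],[0,[0,0,0],[0,0,0]],[0,[0,0.4,0],[0,0,0]],[0,[0.7,0,0],[0,0,0]],[0,[0.7,0,0.3],[0,0,0]],[0,[0,-0.5,0],[0,0,0]],[0,[0,-0.5,0],[0,0,0]],[0,[0,0,0],[0,0,0]]]'

```text
t: 10.02
tool_pos: [0.5574, -0.2055, 0.1404]
tool_rot: [-0.347, 3.12, -0.003]
contact_force: [-0.6, 0.8, 0.4]
opening: -0.0001
grip_force: 0.0
```

```bash
python3 -c "
from h import *
where([.018,-.037,.138])"
```

```text
t 10.025 mill tcp [-0.0683 -0.0361  0.1404] F [-0.4394  0.8843  0.3852] open -7.051453907409702e-05
tool x,y in mill [-1.      0.0015 -0.0024] [ 0.0015  1.     -0.002 ] q [-0.4785  0.0503  1.7711  0.      1.3171 -2.2709]
shift units [-1.7257 -0.0161  0.0523] turn units [-0.0142  0.0171 -0.0109]
```

Emit:
play_rows --series '[[0,[-0.4,0,0],[0,0,0]],[0,[-0.3,0,0],[0,0,0]],[0,[-0.15,0,0],[0,0,0]],[0,[-0.15,0,0],[0,0,0]],[0,[-0.15,0,0],[0,0,0]],[0,[-0.15,0,0],[0,0,0]],[0,[0,0,0],[0,0,0]]]'

```text
t: 10.9
tool_pos: [0.6192, -0.1886, 0.1387]
tool_rot: [-0.351, 3.122, 0.0]
contact_force: [0.4, -0.3, -0.6]
opening: -0.0
grip_force: 0.0
```

```bash
python3 -c "
from h import *
where([.018,-.037,.138]);stick('pics/c6.png')"
```

```text
t 10.9 mill tcp [-0.0042 -0.0333  0.1387] F [ 0.3226 -0.4273 -0.6091] open -2.5086131144642096e-05
tool x,y in mill [-1.     -0.0007 -0.0002] [-0.0007  1.      0.0001] q [-0.4106  0.1746  1.6392  0.0002  1.3276 -2.2054]
shift units [-0.4447 -0.0744  0.015 ] turn units [0.0005 0.0014 0.0052]
circle [300.5 247.5] 8.45 knob [-0.1045  0.0587  0.1087] across -0.3886956860810475 fore -0.8166136882125091
circle [386. 232.] 9.85 knob [ 0.0239 -0.035   0.1596] across 0.22773070638951143 fore 0.15919875413521284
```

View pics/c6.png

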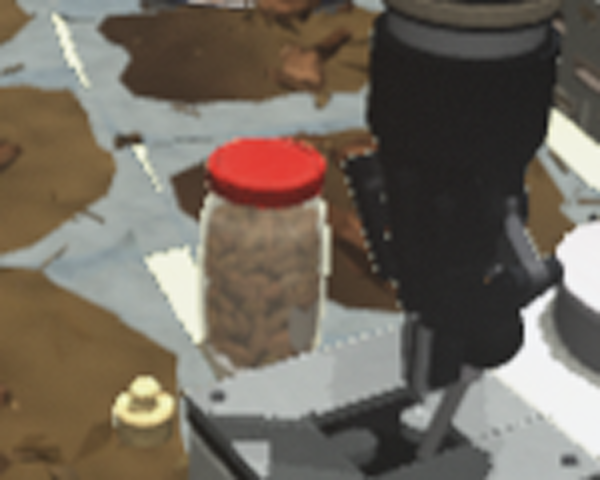

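The knob is at (484,330), x=0.024, and moving up the far-right slot. I'll continue gently.

Emit:
play_rows --series '[[0,[-0.12,0,0],[0,0,0]],[0,[-0.12,0,0],[0,0,0]],[0,[-0.1,0,0],[0,0,0]],[0,[-0.08,0,0],[0,0,0]],[0,[0,0,0],[0,0,0]]]'

```text
t: 11.58
tool_pos: [0.6398, -0.1841, 0.1389]
tool_rot: [-0.351, 3.122, -0.0]
contact_force: [-0.0, 0.5, -0.5]
opening: -0.0002
grip_force: 0.0
```

```bash
python3 -c "
from h import *
where([.02,-.037,.138]);stick()"
```

```text
t 11.575 mill tcp [ 0.0168 -0.0334  0.1389] F [ 0.0753  0.4898 -0.5355] open -0.00021063850507879885
tool x,y in mill [-1.     -0.0007 -0.0004] [-0.0007  1.     -0.0002] q [-0.3919  0.2152  1.5926  0.0001  1.3335 -2.1866]
shift units [-0.0646 -0.0726  0.0179] turn units [-0.0011  0.0027  0.0049]
circle [300.5 247.5] 8.575 knob [-0.1045  0.0587  0.1087] across -0.3886956860810475 fore -0.8166136882125091
circle [395.2 232. ] 8.95 knob [ 0.0449 -0.0369  0.1542] across 0.24048484532489903 fore 0.30272777385151406
```

Emit:
play_rows --series '[[0,[-0.04,0,0],[0,0,0]],[0,[0,0,0],[0,0,0]]]'

```text
t: 11.88
tool_pos: [0.6413, -0.1837, 0.1389]
tool_rot: [-0.35, 3.122, -0.0]
contact_force: [-0.2, -0.8, 0.0]
opening: 0.0002
grip_force: 0.1
```

Emit:
play_rows --series '[[0,[-0.03,0,0],[0,0,0]],[0,[0,0,0],[0,0,0]]]'

```text
t: 12.12
tool_pos: [0.6428, -0.1834, 0.1388]
tool_rot: [0.35, -3.122, -0.0]
contact_force: [-0.4, -0.2, -0.7]
opening: 0.0004
grip_force: 0.2
```

```bash
python3 -c "
from h import *
where([.02,-.037,.138]);stick()"
```

```text
t 12.125 mill tcp [ 0.0199 -0.0334  0.1388] F [-0.4035 -0.1034 -0.6975] open 0.0003956448503737484
tool x,y in mill [-1.     -0.0004  0.0001] [-0.0004  1.      0.    ] q [-0.3891  0.2215  1.5854 -0.      1.3348 -2.1835]
shift units [-0.003  -0.073   0.0155] turn units [ 0.0002 -0.0005  0.003 ]
circle [300.5 247.5] 8.45 knob [-0.1045  0.0587  0.1087] across -0.3886956860810475 fore -0.8166136882125091
circle [395.8 231. ] 9.85 knob [ 0.0484 -0.0342  0.1537] across 0.22229180619500105 fore 0.3261094699793632
circle [367. 238.] 8.075 knob [-0.019  -0.0351  0.1603] across 0.22863700965851447 fore -0.12607454387602612
```

Emit:
play_rows --series '[[0,[-0.03,0,0],[0,0,0]],[0,[0,0,0],[0,0,0]]]'

```text
t: 12.42
tool_pos: [0.6443, -0.183, 0.1388]
tool_rot: [0.351, -3.122, -0.0]
contact_force: [-0.3, -0.1, 0.5]
opening: -0.0003
grip_force: 0.2
```

Emit:
play_rows --series '[[0,[0.4,0,0],[0,0,0]],[0,[0.8,0,0],[0,0,0]],[0,[0.6,0,-0.6],[0,0,0]],[0,[0.4,0,-0.8],[0,0,0]],[0,[0.4,0.8,-0.6],[0,0,0]],[0,[0,0.9,0],[0,0,0]],[0,[0,0.9,0],[0,0,0]],[0,[0,0.9,0],[0,0,0]]]'

```text
t: 13.42
tool_pos: [0.4783, -0.04, 0.2394]
tool_rot: [-0.35, 3.121, -0.0]
contact_force: [0.1, -0.2, 0.1]
opening: 0.0001
grip_force: 0.0
```

Emit:
play_rows --series '[[0,[0,0.9,0],[0,0,0]],[0,[0,0.9,0],[0,0,0]],[0,[0,0,0],[0,0,0]],[0,[0,0,0],[0,0,0]]]'

```text
t: 13.92
tool_pos: [0.4589, 0.0463, 0.2391]
tool_rot: [-0.351, 3.121, -0.001]
contact_force: [0.7, -0.1, -0.0]
opening: 0.0001
grip_force: 0.0
```

```bash
python3 -c "
from h import *
where();stick();t=cam('top')
cv2.imwrite('pics/c7.png',cv2.resize(t['color'][75:245,290:510],None,fx=3.5,fy=3.5,interpolation=cv2.INTER_CUBIC))"
```

```text
t 13.925 mill tcp [-0.1086  0.2313  0.2391] F [ 0.6755 -0.2166 -0.0291] open 5.05203895322747e-05
tool x,y in mill [-1.     -0.0007 -0.0006] [-0.0007  1.     -0.0007] q [-0.0608 -0.3617  1.9696 -0.0005  1.5329 -1.8555]
circle [396.8 231.2] 9.85 knob [ 0.0505 -0.0348  0.1529] across 0.22618025945006023 fore 0.3407257231302092
circle [366.8 255.2] 9.85 knob [-0.038  -0.0624  0.1472] across 0.4143712231182847 fore -0.2709885763005396
circle [300.5 247.5] 8.575 knob [-0.1045  0.0587  0.1087] across -0.3886956860810475 fore -0.8166136882125091
```

View pics/c7.png

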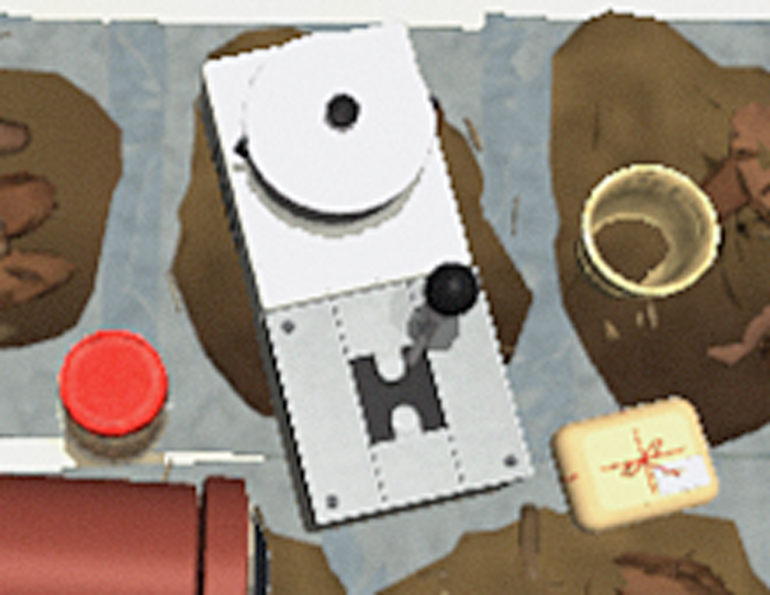

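The top view shows the knob at (452,289) with the rod at the end of the far-right slot. That gives fore≈0.34 and across≈0.23. The jar, mortar and packet stand where they did; the arm hides the weight here, but the earlier side views show it in place. The hand is clear, so I'm handing in.

```bash
python3 -c "
from station import ctrl
print(ctrl.finish_job())"
```

```text
the job is handed in; nothing more can be done
None
```

The mill is in third: the stick measures about 0.34 rad forward and 0.23 rad right, the hand is clear, nothing round the mill was seen to move, and the job is handed in (no verdict returned).

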